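Clamp the bar-stock block in the vise at the radio club bench

TASK

Clamp the longer of the two plain aluminium blocks in the small steel vise, ready to be drilled as a mount for one of the club's radios. Set it flat on the two parallels between the open jaws, lengthwise along the jaws and about centred on them, then slide the moving jaw up until the block is held tight against the fixed jaw with no gap on either side.

Things in the scene. Friction and masses are not known exactly. Their poses are not given: they have to be found in the camera images.
- block_center (a point): Centre (16 mm above the underside) of the longer of two plain aluminium blocks: loose, 36 mm (x) by 62 mm (y, its length) by 32 mm high (z up), 0.2 kg, flat on the table. Bystanders, centres at least 110 mm away and under 40 mm tall: a shorter block 36 x 36 x 32 mm, an angle bracket, a dial knob.
- vise_seat (a point): On the fixed jaw's face, mid-width, level with the parallels' tops, 42 mm above the table. x points into the fixed jaw (roughly away from the robot), y along the jaws, z up. Jaws 50 mm wide (y), tops 22 mm above the parallels. Parallels: two fixed strips, 6 mm wide, centred 10 and 31 mm from the face, 12 mm high on a bed 50 mm wide that runs to 135 mm from the face. Base flange 76 wide, 14 high.
- jaw (a joint): Travel of the vise's moving jaw in m, 0 to 0.046, growing as it opens. Gap between the jaws = 32 mm + this value: 60 to 75 mm at the start, 36 mm (the block's width) at 0.004. It slides on the bed with about 4 N of friction, no spring or screw, stays where it is left, and can push the block along the parallels.
- jaw_back (a point): Middle of the moving jaw's back, the flat upright face turned away from the fixed jaw (towards the robot), 50 mm wide, to push on: 47 mm above the table, 17 mm above the bed, 17 mm below the jaw's top. Axes as at vise_seat; pushing along +x closes the jaw. The jaw is 22 mm thick; the bed behind it is clear.
Things that resemble listed ones, but are neither listed nor needed, are in the scene too. Leave any yellow look-alike of the part that bears vise_seat alone. Leave any purple look-alike of the part that bears block_center alone.

How it is judged (in metres and radians):
On the way:
1. the longer block sits flat on the parallels between the jaws, lengthwise along them (x of block_center in the frame of vise_seat between -0.06 and -0.01 m and y of block_center in the frame of vise_seat between -0.02 and 0.02 m and z of block_center in the frame of vise_seat between 0.011 and 0.021 m and angle between the y axis of block_center and the y axis of vise_seat, either way round below 0.3 rad and angle between the z axis of block_center and the z axis of vise_seat, either way round below 0.15 rad), for 0.2 s.
At the end, for the whole second after the job is handed in: The longer block lies on the parallels (height within 5 mm, level within 0.15 rad), along the jaws within 10 degrees, centred on them within 18 mm, its side within 4 mm of the fixed jaw; the moving jaw is closed on it (joint below 0.008) and at rest (x of block_center in the frame of vise_seat between -0.022 and -0.014 m and y of block_center in the frame of vise_seat between -0.018 and 0.018 m and z of block_center in the frame of vise_seat between 0.011 and 0.021 m and angle between the y axis of block_center and the y axis of vise_seat, either way round below 0.175 rad and angle between the z axis of block_center and the z axis of vise_seat, either way round below 0.15 rad and value of joint jaw below 0.008 m and velocity of joint jaw between -0.02 and 0.02 m/s); the robot touches nothing.
It also fails if it takes over 45 s, if anything falls off the work surface, if the arm or the gripper's body presses on something with over 40 N, if the wrist force passes 120 N, or if a joint passes its speed limit or range.

ROBOT

A 7-joint arm with a two-finger parallel gripper is mounted at the origin on the work surface. World frame = base frame: x ahead of the robot, y to its left, z up, the work surface at z = 0. Lengths are in mm, angles in rad, forces in N, time in s.
With the tool pointing down it reaches from about 400 to 850 mm from the base axis. Payload 6.9 kg.
Tool frame: the origin (TCP) lies midway between the tips of the shut fingers; the grasp point (between the pads) lies 19 mm behind it; z points along the fingers, y is the direction in which the jaws open and shut (so a half turn about z gives the same grasp; the last joint's range is limited). The gripper opens to 85 mm and grips with 20 to 120 N. Pads are 22 mm wide; open, the fingers measure 114 mm over their backs; the gripper's body (76 mm by 85 mm) begins 54 mm behind the grasp point. The pads swing forward as they close: fully open they stand 13 mm farther back than shut.
Start: joints at [-1.091, 0.507, -0.238, 1.5, 0.126, 1.149, -0.155], TCP at [228.821, 581.594, 231.275] pointing down, gripper open.
Joint ranges: [-3.08, 3.08], [-0.24, 2.05], [-1.43, 1.35], [0, 2.5], [-1.52, 4.66], [0.17, 1.96], [-2.89, 2.89]. Speed limits (rad/s): [2.39, 2.39, 3.14, 3.14, 3.14, 3.14, 3.14].

INTERFACE

Orientations are given as a unit quaternion [x, y, z, w].
In Python, from cell import r, eyes gives the robot as it stands.
- The arm moves only by the shell command python3 -m handwheel 'ROWS' [OPENING] [FORCE]. ROWS is JSON, a list of rows, each an object of numbers: "dx", "dy", "dz": the shift along the world's x, y, z in mm; "yaw": the turn about the world's z in rad. A call has 1 to 5 rows; each row shifts and turns the commanded pose from where the row before left it; what a row does not reach is not made up. A row lasts 1/8 s, in which the tool goes at most 62.5 mm and 10.7 degrees, less where a joint would pass 70% of its speed; a pose out of reach is approached as far as the arm can. A call is refused whole if a number of a shift passes 62.5 or a number of a turn 0.188, either way. A call with a gripper value outside its range is refused whole. OPENING is the finger opening in mm, from 0 to 85.4, set as the call begins (- or left out, the last holds). The fingers move at their own pace and stop on an object; FORCE is the grip in N (left out, the last holds). Time passes only in rows, so rows that do not move let the fingers close. It gives the time, the measured TCP pose, the force and the opening at its end, in the units of the state.
- r.get_obs(): the state, without advancing time (a new reading comes with each control period).
- eyes.snapshot(name): name is "side" or "top" or "wrist"; returns a dict with "frame" (400x640x3 uint8, red, green, blue), "intrinsics" (3x3 intrinsics, pixels), "pose" (4x4, takes a point from camera to world coordinates). Camera axes: x right, y down, z forward; pixel columns grow to the right and rows downward; lengths in mm; the calibration is good to about 2 mm. A picture is of the moment at which its call begins. There is no depth.
- r.hand_in(): hands the job in, once; it reports no verdict.
The state is a dict: "time_s": time; "qpos": joint angles; "joint_vel": joint speeds; "joint_efforts": joint torques, N m; "ee_pos": TCP position; "eef_rot": TCP orientation; "ft_force": force on the tool from outside, world axes, zero at the start; "ft_torque": the same for the moment, N m; "grip_width": opening from 0.0 (shut) to 1.0 (fully open).
Only numpy, scipy, OpenCV 4.12 (cv2) and the standard library are available. Lean on these libraries where they do the work, as an engineer would, in place of code of your own. Each camera call takes 0.05 s, during which the arm holds its last target. There are 200 camera calls.

## Working session

There is one attempt and no reset: what is moved stays moved. The work goes in short steps, Python scripts to look and compute and a shell command to move; the robot and the scene stay as the last step left them, time stands still between calls to the robot, and variables do not carry over. Pictures are saved under pics/ and viewed, about 8 in all and at most 12, crops included, and the job is handed in when it is done.

```bash
mkdir -p pics; ls
python3 - <<'E'
from cell import r, eyes
import cv2,numpy as np
o=r.get_obs(); print({k:np.round(v,3).tolist() for k,v in o.items()})
for n in ("top","side"):
    s=eyes.snapshot(n); cv2.imwrite(f"pics/{n}0.png",s["frame"][:,:,::-1]); np.savez(f"pics/{n}0.npz",**s)
    print(n,s["intrinsics"].tolist(),np.round(s["pose"],3).tolist())
E
```

```text
pics
{'time_s': 0.0, 'qpos': [-1.09, 0.508, -0.237, 1.501, 0.126, 1.149, -0.155], 'joint_vel': [-0.0, 0.002, -0.0, -0.002, 0.001, -0.001, 0.0], 'joint_efforts': [-0.001, -62.059, -2.187, -24.965, 0.013, 0.012, 0.0], 'ee_pos': [228.723, 581.108, 230.424], 'eef_rot': [0.186, 0.982, -0.001, -0.0], 'ft_force': [-0.307, 0.249, 0.167], 'ft_torque': [0.028, 0.018, -0.017], 'grip_width': 0.997}
top [[368.87445374195545, 0.0, 319.6038393074448], [0.0, 368.87445374195545, 194.36739469648077], [0.0, 0.0, 1.0]] [[0.023, -0.993, 0.113, 413.184], [-0.999, -0.026, -0.029, -51.84], [0.032, -0.113, -0.993, 813.499], [0.0, 0.0, 0.0, 1.0]]
side [[388.5034759877425, 0.0, 322.3311767323597], [0.0, 388.5034759877425, 196.34399392838174], [0.0, 0.0, 1.0]] [[0.801, -0.348, 0.487, 73.402], [-0.598, -0.495, 0.63, -615.995], [0.022, -0.796, -0.604, 604.122], [0.0, 0.0, 0.0, 1.0]]
```

View pics/top0.png

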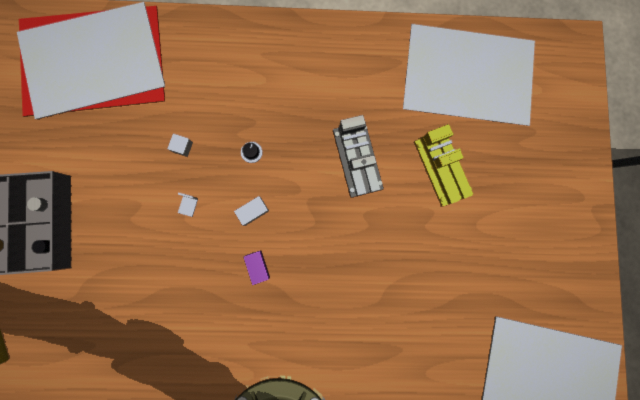

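View pics/side0.png

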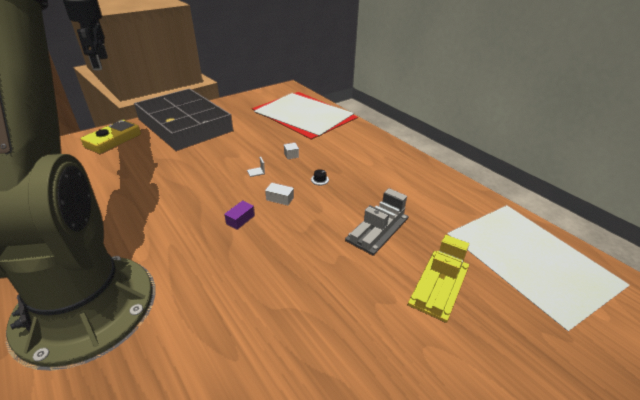

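Top view: the long plain block is at about (251,211). The shorter block is at (179,145), and the purple look-alike (256,267) must be left alone. The steel vise is at (358,158), with its fixed jaw at the top end and the yellow look-alike at (444,165). The white block at (251,211) fits because it is plain aluminium and clearly oblong. I'll confirm this in an enlarged crop.

Run:
```python
import cv2,numpy as np
a=cv2.imread("pics/top0.png")
f=lambda x,y,w,h,k:cv2.resize(a[y:y+h,x:x+w],None,fx=k,fy=k,interpolation=cv2.INTER_CUBIC)
b=f(225,190,50,40,8); v=f(325,110,65,90,6)
c=np.zeros((540,800,3),np.uint8); c[:320,:400]=b; c[:540,405:795]=v
cv2.imwrite("pics/crop1.png",c)
```

```text
(no output)
```

View pics/crop1.png

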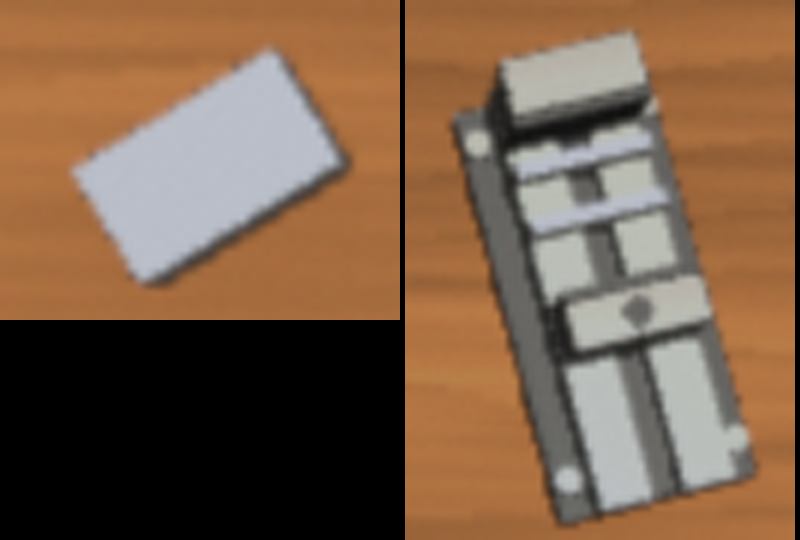

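The crop confirms it. The block is plain and oblong (top corners near px (234,211), (259,196), (268,210), (242,225)). The grey vise has its fixed jaw at the top, two parallels, and an open moving jaw with clear bed behind it.

```bash
cat > h.py <<'E'
import numpy as np
def ray(s,uv,z):
    uv=np.atleast_2d(uv).astype(float); K,P=s["intrinsics"],s["pose"]
    d=np.c_[uv,np.ones(len(uv))]@np.linalg.inv(K).T@P[:3,:3].T
    o=P[:3,3]; return o+d*((z-o[2])/d[:,2])[:,None]
def proj(s,p):
    q=(np.atleast_2d(p)-s["pose"][:3,3])@s["pose"][:3,:3]@s["intrinsics"].T
    return q[:,:2]/q[:,2:]
E
python3 - <<'E'
from h import *
s=dict(np.load("pics/top0.npz"))
V=lambda c:np.array([[325+(x-405)/6-.4,110+y/6-.4] for x,y in c]); B=lambda c:np.array([[225+x/8-.4,190+y/8-.4] for x,y in c])
def show(n,p):
    d=np.diff(np.r_[p,p[:1]],axis=0)
    print(n,p[:,:2].round(1).tolist(),"mid",p.mean(0).round(1),"len",np.linalg.norm(d,axis=1).round(1),"ang",np.degrees(np.arctan2(d[:,1],d[:,0])).round(1))
show("block",ray(s,B([(72,172),(270,47),(345,162),(140,280)]),32))
show("fixed",ray(s,V([(498,65),(632,32),(652,85),(510,117)]),64))
show("mov",ray(s,V([(565,305),(700,277),(712,318),(577,355)]),64))
show("base",ray(s,V([(455,120),(655,95),(755,472),(562,523)]),14))
show("bed",ray(s,V([(567,368),(705,332),(737,478),(602,512)]),30))
show("par",ray(s,V([(508,160),(650,125),(667,197),(535,235)]),42))
E
```

```text
block [[462.1, 105.4], [496.5, 54.9], [466.5, 33.9], [434.2, 86.3]] mid [464.8  70.1  32. ] len [61.1 36.6 61.6 33.8] ang [ -55.7 -145.   121.7   34.4]
fixed [[655.9, -113.5], [669.4, -160.4], [650.5, -167.6], [637.3, -118.0]] mid [ 653.3 -139.8   64. ] len [48.8 20.2 51.3 19.1] ang [ -73.9 -159.1  104.8   13.7]
mov [[571.2, -138.1], [582.5, -184.9], [568.2, -189.2], [553.8, -142.5]] mid [ 568.9 -163.7   64. ] len [48.2 15.  48.9 17.9] ang [ -76.5 -163.4  107.1   14.1]
base [[650.5, -101.9], [662.5, -176.5], [521.6, -214.5], [501.0, -143.8]] mid [ 583.9 -159.2   14. ] len [ 75.5 145.9  73.6 155.3] ang [ -80.8 -164.9  106.3   15.7]
bed [[555.4, -143.0], [570.0, -192.9], [517.1, -204.8], [503.5, -156.3]] mid [ 536.5 -174.2   30. ] len [52.  54.2 50.3 53.5] ang [ -73.6 -167.4  105.6   14.3]
par [[628.1, -119.4], [642.6, -170.4], [616.3, -176.7], [601.0, -129.5]] mid [ 622. -149.   42.] len [53.  27.  49.6 28.9] ang [ -74.1 -166.4  108.    20.4]
```

```bash
python3 -m handwheel '[{"dx":23,"dy":-51,"yaw":0.094},{"dx":23,"dy":-51,"yaw":0.094},{"dx":23,"dy":-51,"yaw":0.094},{"dx":23,"dy":-51,"yaw":0.094},{"dx":23,"dy":-51,"yaw":0.094}]' 85 40; python3 -m handwheel '[{"dx":23,"dy":-51,"yaw":0.094},{"dx":23,"dy":-51,"yaw":0.094},{"dx":23,"dy":-51,"yaw":0.094},{"dx":23,"dy":-51,"yaw":0.094},{"dx":23,"dy":-51,"yaw":0.094}]'
```

```text
validation failed for argument at $[0]...
validation failed for argument at $[0]...
```

```bash
python3 -m handwheel '[{"dx":23,"dy":-51,"dz":0,"yaw":0.094},{"dx":23,"dy":-51,"dz":0,"yaw":0.094},{"dx":23,"dy":-51,"dz":0,"yaw":0.094},{"dx":23,"dy":-51,"dz":0,"yaw":0.094},{"dx":23,"dy":-51,"dz":0,"yaw":0.094}]' 85 40
```

```text
time_s: 0.72
ee_pos: [344.3, 324.7, 231.1]
eef_rot: [-0.049, 0.999, -0.0, -0.0]
ft_force: [2.1, 0.5, 0.5]
grip_width: 0.997
```

```bash
python3 -m handwheel '[{"dx":24,"dy":-51,"dz":0,"yaw":0.094},{"dx":24,"dy":-51,"dz":0,"yaw":0.094},{"dx":24,"dy":-51,"dz":0,"yaw":0.094},{"dx":24,"dy":-51,"dz":0,"yaw":0.094},{"dx":24,"dy":-51,"dz":0,"yaw":0.094}]'
python3 -m handwheel '[{"dx":0,"dy":0,"dz":-50,"yaw":0},{"dx":0,"dy":0,"dz":-30,"yaw":0},{"dx":0,"dy":0,"dz":0,"yaw":0}]'
python3 - <<'E'
from cell import r, eyes
import cv2
from h import *
s=eyes.snapshot("wrist"); np.savez("pics/w1.npz",**s)
print(np.round(s["pose"],2).tolist())
cv2.imwrite("pics/w1.png",s["frame"][:,:,::-1])
E
```

```text
time_s: 1.35
ee_pos: [464.2, 69.8, 231.2]
eef_rot: [-0.28, 0.96, 0.0, -0.0]
ft_force: [1.2, 0.6, 0.2]
grip_width: 0.994
time_s: 1.72
ee_pos: [462.2, 71.1, 149.5]
eef_rot: [-0.279, 0.96, 0.0, -0.002]
ft_force: [0.3, 0.8, -0.1]
grip_width: 0.999
[[-0.53, 0.8, 0.26, 392.47], [0.85, 0.51, 0.17, 27.29], [0.0, 0.31, -0.95, 291.93], [0.0, 0.0, 0.0, 1.0]]
```

View pics/w1.png

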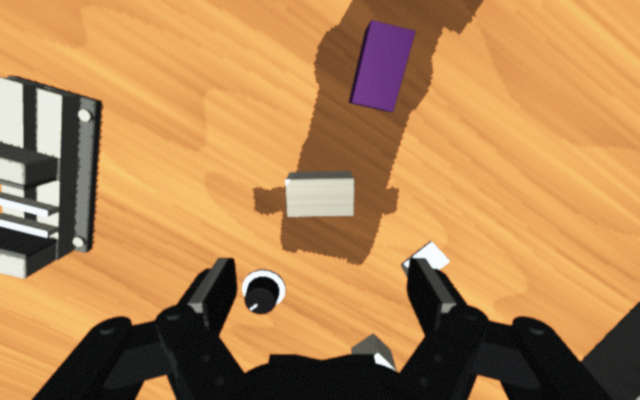

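The wrist view shows the block's top face at about (286,180)–(354,216), lying square between the fingers. The steel vise is at the left and the purple block at the top.

Run:
```python
from h import *
s=dict(np.load("pics/w1.npz"))
p=ray(s,[(286.5,180.5),(353,180),(354,215.5),(288,217)],32)
d=np.diff(np.r_[p,p[:1]],axis=0)
print(p.mean(0),np.linalg.norm(d,axis=1),np.degrees(np.arctan2(d[:,1],d[:,0])))
```

```text
[463.32606869  71.61242487  32.        ] [59.40760026 33.9999241  61.33996808 34.95235466] [ 122.735133     35.7647196   -56.33101983 -147.47349421]
```

```bash
python3 -m handwheel '[{"dx":1,"dy":0,"dz":-50,"yaw":0},{"dx":0,"dy":0,"dz":-50,"yaw":0},{"dx":0,"dy":0,"dz":-30,"yaw":0},{"dx":0,"dy":0,"dz":-16,"yaw":0},{"dx":0,"dy":0,"dz":0,"yaw":0}]'
python3 -m handwheel '[{"dx":0,"dy":0,"dz":0,"yaw":0},{"dx":0,"dy":0,"dz":0,"yaw":0},{"dx":0,"dy":0,"dz":0,"yaw":0},{"dx":0,"dy":0,"dz":0,"yaw":0},{"dx":0,"dy":0,"dz":0,"yaw":0}]' 40 50
```

```text
time_s: 2.4
ee_pos: [465.4, 72.0, 5.6]
eef_rot: [-0.279, 0.96, -0.0, 0.0]
ft_force: [0.1, 0.3, 1.3]
grip_width: 0.997
time_s: 3.02
ee_pos: [466.0, 71.9, 6.8]
eef_rot: [-0.279, 0.96, -0.0, 0.002]
ft_force: [-1.0, -0.0, 5.3]
grip_width: 0.719
```

Held at 61 mm, but the pads are high on the block, so I'll open, go lower and re-grip.

```bash
python3 -m handwheel '[{"dx":0,"dy":0,"dz":0,"yaw":0},{"dx":0,"dy":0,"dz":0,"yaw":0},{"dx":0,"dy":0,"dz":0,"yaw":0},{"dx":-1,"dy":0,"dz":-9,"yaw":0},{"dx":0,"dy":0,"dz":0,"yaw":0}]' 85
python3 -m handwheel '[{"dx":0,"dy":0,"dz":0,"yaw":0},{"dx":0,"dy":0,"dz":0,"yaw":0},{"dx":0,"dy":0,"dz":0,"yaw":0},{"dx":0,"dy":0,"dz":0,"yaw":0},{"dx":0,"dy":0,"dz":0,"yaw":0}]' 40 60
```

```text
time_s: 3.65
ee_pos: [463.1, 71.5, -4.5]
eef_rot: [-0.279, 0.96, 0.0, -0.001]
ft_force: [-0.5, 0.9, -0.5]
grip_width: 0.994
time_s: 4.28
ee_pos: [463.8, 71.6, -3.6]
eef_rot: [-0.279, 0.96, -0.0, 0.0]
ft_force: [-0.6, -0.1, 4.5]
grip_width: 0.72
```

```bash
python3 -m handwheel '[{"dx":0,"dy":0,"dz":40,"yaw":0},{"dx":0,"dy":0,"dz":50,"yaw":0},{"dx":0,"dy":0,"dz":20,"yaw":0},{"dx":0,"dy":0,"dz":0,"yaw":0}]'
```

```text
time_s: 4.78
ee_pos: [464.8, 71.6, 107.4]
eef_rot: [-0.279, 0.96, -0.0, 0.002]
ft_force: [0.2, 0.1, -2.2]
grip_width: 0.715
```

```bash
python3 -m handwheel '[{"dx":30,"dy":-44,"dz":14,"yaw":-0.059},{"dx":31,"dy":-44,"dz":14,"yaw":-0.059},{"dx":31,"dy":-44,"dz":14,"yaw":-0.059},{"dx":31,"dy":-45,"dz":14,"yaw":-0.059},{"dx":31,"dy":-45,"dz":14,"yaw":-0.059}]'
python3 -m handwheel '[{"dx":0,"dy":0,"dz":0,"yaw":0},{"dx":0,"dy":0,"dz":0,"yaw":0}]'
python3 - <<'E'
from cell import r, eyes
import cv2
from h import *
s=eyes.snapshot("wrist"); np.savez("pics/w2.npz",**s)
cv2.imwrite("pics/w2.png",cv2.resize(s["frame"][40:340,120:520,::-1],None,fx=2,fy=2,interpolation=cv2.INTER_CUBIC))
E
```

```text
time_s: 5.4
ee_pos: [618.0, -151.9, 174.4]
eef_rot: [-0.134, 0.991, 0.0, -0.001]
ft_force: [1.4, 0.8, -2.1]
grip_width: 0.718
time_s: 5.65
ee_pos: [616.8, -149.7, 174.0]
eef_rot: [-0.135, 0.991, 0.001, -0.002]
ft_force: [0.9, 1.1, -1.7]
grip_width: 0.717
```

View pics/w2.png

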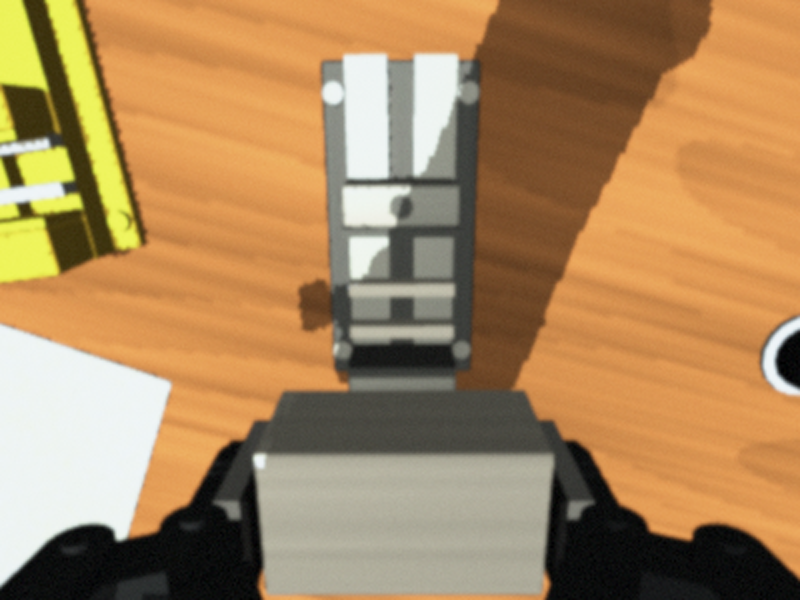

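The block is held level. In the crop, the parallels' tops run over columns 348–456, centred at rows 290 and 333. The moving-jaw top covers rows 184–227 and the fixed-jaw top edge is at row 371.

Run:
```python
from h import *
s=dict(np.load("pics/w2.npz"))
C=lambda c:np.array([[120+x/2-.25,40+y/2-.25] for x,y in c])
def show(n,c,z):
    p=ray(s,C(c),z); m=p.mean(0); d=p[1]-p[0]
    print(n,p[:,:2].round(1).tolist(),"mid",m.round(1),"len",np.linalg.norm(d).round(1),"ang",np.degrees(np.arctan2(d[1],d[0])).round(1)); return m
a=show("near31",[(456,289.5),(348,291)],42)
b=show("far10",[(455,332),(349,333)],42)
show("fixtop",[(456,371),(349,372)],64)
show("movback",[(459,184),(343,184)],64)
show("movfront",[(460,226),(343,228)],64)
show("bedend",[(458,54),(343,54)],30)
show("baseend",[(480,62),(322,62)],14)
show("basefar",[(470,370),(336,370)],14)
show("bedaxis",[(401,60),(402,260)],30)
```

```text
near31 [[602.3, -127.5], [616.6, -176.7]] mid [ 609.5 -152.1   42. ] len 51.2 ang -73.8
far10 [[622.8, -121.8], [637.0, -171.2]] mid [ 629.9 -146.5   42. ] len 51.4 ang -74.0
fixtop [[633.9, -119.9], [647.3, -166.7]] mid [ 640.6 -143.3   64. ] len 48.8 ang -74.0
movback [[553.7, -143.1], [566.4, -189.2]] mid [ 560.1 -166.1   64. ] len 47.8 ang -74.6
movfront [[570.2, -137.6], [584.1, -184.9]] mid [ 577.1 -161.2   64. ] len 49.3 ang -73.6
bedend [[502.7, -156.1], [516.1, -204.7]] mid [ 509.4 -180.4   30. ] len 50.4 ang -74.5
baseend [[501.3, -144.3], [520.9, -215.1]] mid [ 511.1 -179.7   14. ] len 73.4 ang -74.5
basefar [[650.4, -102.3], [669.9, -172.8]] mid [ 660.1 -137.6   14. ] len 73.1 ang -74.6
bedaxis [[511.7, -179.5], [597.9, -155.3]] mid [ 554.8 -167.4   30. ] len 89.6 ang 15.7
```

```bash
python3 -m handwheel '[{"dx":-1,"dy":-1,"dz":-40,"yaw":0},{"dx":0,"dy":0,"dz":-40,"yaw":0},{"dx":0,"dy":0,"dz":-25,"yaw":0},{"dx":0,"dy":0,"dz":-15,"yaw":0},{"dx":0,"dy":0,"dz":0,"yaw":0}]'
python3 -m handwheel '[{"dx":0,"dy":0,"dz":-5,"yaw":0},{"dx":0,"dy":0,"dz":-5,"yaw":0},{"dx":0,"dy":0,"dz":-2,"yaw":0},{"dx":0,"dy":0,"dz":-2,"yaw":0},{"dx":0,"dy":0,"dz":0,"yaw":0}]'
```

```text
time_s: 6.32
ee_pos: [616.0, -150.4, 55.3]
eef_rot: [-0.135, 0.991, 0.0, -0.001]
ft_force: [-0.4, 1.0, -1.3]
grip_width: 0.716
time_s: 6.95
ee_pos: [616.8, -151.5, 42.2]
eef_rot: [-0.135, 0.991, -0.0, -0.0]
ft_force: [0.1, 0.7, -1.3]
grip_width: 0.717
```

```bash
python3 -m handwheel '[{"dx":0,"dy":0,"dz":-2,"yaw":0},{"dx":0,"dy":0,"dz":-1,"yaw":0},{"dx":0,"dy":0,"dz":0,"yaw":0}]'
python3 -m handwheel '[{"dx":0,"dy":0,"dz":-1,"yaw":0},{"dx":0,"dy":0,"dz":0,"yaw":0}]'
python3 - <<'E'
from cell import r, eyes
import cv2
from h import *
s=eyes.snapshot("side"); uv=proj(s,[616,-150,50])[0].astype(int); print(uv)
cv2.imwrite("pics/s1.png",cv2.resize(s["frame"][uv[1]-50:uv[1]+50,uv[0]-65:uv[0]+65,::-1],None,fx=6,fy=6,interpolation=cv2.INTER_CUBIC))
E
```

```text
time_s: 7.32
ee_pos: [616.8, -151.4, 39.2]
eef_rot: [-0.135, 0.991, 0.0, -0.0]
ft_force: [0.7, -0.3, -1.9]
grip_width: 0.718
time_s: 7.58
ee_pos: [617.0, -151.4, 38.5]
eef_rot: [-0.135, 0.991, -0.0, 0.0]
ft_force: [-0.5, 0.3, 1.0]
grip_width: 0.715
[384 205]
```

View pics/s1.png

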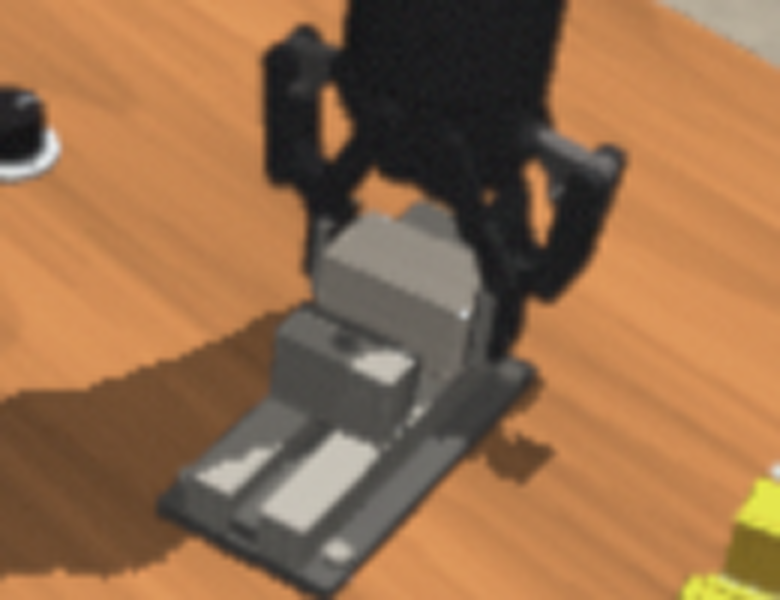

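The block sits between the jaws, level on the parallels: Fz changed sign at exactly the expected height. Now I release it and lift away.

```bash
python3 -m handwheel '[{"dx":0,"dy":0,"dz":0,"yaw":0},{"dx":0,"dy":0,"dz":0,"yaw":0},{"dx":0,"dy":0,"dz":0,"yaw":0},{"dx":0,"dy":0,"dz":0,"yaw":0},{"dx":0,"dy":0,"dz":0,"yaw":0}]' 85
python3 -m handwheel '[{"dx":0,"dy":0,"dz":20,"yaw":0},{"dx":0,"dy":0,"dz":40,"yaw":0},{"dx":0,"dy":0,"dz":40,"yaw":0},{"dx":0,"dy":0,"dz":0,"yaw":0}]'
```

```text
time_s: 8.25
ee_pos: [616.8, -151.4, 38.2]
eef_rot: [-0.135, 0.991, -0.0, -0.0]
ft_force: [-0.4, -0.4, -0.3]
grip_width: 0.996
time_s: 8.75
ee_pos: [618.9, -151.8, 141.9]
eef_rot: [-0.135, 0.991, -0.001, 0.003]
ft_force: [0.2, 1.1, -0.2]
grip_width: 0.993
```

```bash
python3 -m handwheel '[{"dx":-31,"dy":-8,"dz":0,"yaw":0},{"dx":-31,"dy":-8,"dz":0,"yaw":0},{"dx":-31,"dy":-8,"dz":0,"yaw":0.005},{"dx":0,"dy":0,"dz":0,"yaw":0},{"dx":0,"dy":0,"dz":0,"yaw":0}]' 0
python3 -m handwheel '[{"dx":0,"dy":0,"dz":0,"yaw":0},{"dx":0,"dy":0,"dz":-40,"yaw":0},{"dx":0,"dy":0,"dz":-40,"yaw":0},{"dx":0,"dy":0,"dz":-19,"yaw":0},{"dx":0,"dy":0,"dz":0,"yaw":0}]'
python3 - <<'E'
from cell import r, eyes
import cv2
from h import *
s=eyes.snapshot("side"); uv=proj(s,[570,-160,50])[0].astype(int); print(uv)
cv2.imwrite("pics/s2.png",cv2.resize(s["frame"][uv[1]-60:uv[1]+50,uv[0]-65:uv[0]+65,::-1],None,fx=5,fy=5,interpolation=cv2.INTER_CUBIC))
E
```

```text
time_s: 9.38
ee_pos: [524.3, -175.2, 138.0]
eef_rot: [-0.137, 0.991, 0.0, 0.0]
ft_force: [0.1, -0.7, 0.7]
grip_width: 0.003
time_s: 10.0
ee_pos: [523.4, -174.6, 37.7]
eef_rot: [-0.138, 0.99, 0.001, -0.001]
ft_force: [0.1, 1.6, 0.2]
grip_width: 0.001
[373 215]
```

View pics/s2.png

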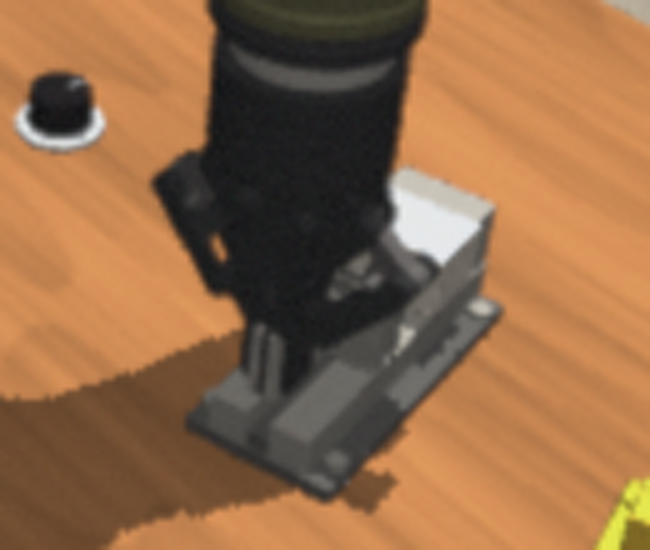

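```bash
python3 -m handwheel '[{"dx":8,"dy":2,"dz":2,"yaw":0},{"dx":8,"dy":2,"dz":0,"yaw":0},{"dx":4,"dy":1,"dz":0,"yaw":0},{"dx":4,"dy":1,"dz":0,"yaw":0},{"dx":4,"dy":1,"dz":0,"yaw":0}]'
python3 -m handwheel '[{"dx":4,"dy":1,"dz":0,"yaw":0},{"dx":4,"dy":1,"dz":0,"yaw":0},{"dx":3,"dy":1,"dz":0,"yaw":0}]'
```

```text
time_s: 10.68
ee_pos: [551.8, -168.4, 41.3]
eef_rot: [-0.137, 0.991, -0.0, -0.0]
ft_force: [-2.5, -1.1, 2.6]
grip_width: -0.001
time_s: 11.05
ee_pos: [562.4, -165.5, 41.1]
eef_rot: [-0.137, 0.991, 0.0, -0.001]
ft_force: [-4.6, -0.7, 0.5]
grip_width: -0.001
```

```bash
python3 -m handwheel '[{"dx":3,"dy":1,"dz":0,"yaw":0},{"dx":3,"dy":0.6,"dz":0,"yaw":0},{"dx":2,"dy":0.6,"dz":0,"yaw":0},{"dx":0,"dy":0,"dz":0,"yaw":0}]'
python3 -m handwheel '[{"dx":2,"dy":0.6,"dz":0,"yaw":0},{"dx":1,"dy":0.3,"dz":0,"yaw":0},{"dx":0,"dy":0,"dz":0,"yaw":0}]'
```

```text
time_s: 11.55
ee_pos: [570.9, -163.1, 41.1]
eef_rot: [-0.137, 0.991, 0.0, -0.0]
ft_force: [-4.3, -1.2, -0.9]
grip_width: 0.002
time_s: 11.92
ee_pos: [573.7, -162.4, 41.1]
eef_rot: [-0.137, 0.991, 0.0, -0.0]
ft_force: [-5.0, -0.7, -2.2]
grip_width: 0.002
```

```bash
python3 -m handwheel '[{"dx":1.5,"dy":0.4,"dz":0,"yaw":0},{"dx":1,"dy":0.3,"dz":0,"yaw":0},{"dx":0,"dy":0,"dz":0,"yaw":0}]'
python3 -m handwheel '[{"dx":1,"dy":0.3,"dz":0,"yaw":0},{"dx":1,"dy":0.3,"dz":0,"yaw":0},{"dx":0,"dy":0,"dz":0,"yaw":0}]'
```

```text
time_s: 12.3
ee_pos: [575.0, -162.0, 41.1]
eef_rot: [-0.137, 0.991, 0.0, -0.001]
ft_force: [-8.3, -1.9, 0.4]
grip_width: 0.002
time_s: 12.68
ee_pos: [575.0, -161.9, 41.1]
eef_rot: [-0.137, 0.991, 0.0, -0.003]
ft_force: [-12.0, -3.7, 5.8]
grip_width: 0.001
```

The push has stalled with the force rising, which means the jaw has closed on the block. I'll firm it up slightly, then back off.

```bash
python3 -m handwheel '[{"dx":1.5,"dy":0.4,"dz":0,"yaw":0},{"dx":1.5,"dy":0.4,"dz":0,"yaw":0},{"dx":0,"dy":0,"dz":0,"yaw":0}]'
python3 -m handwheel '[{"dx":-6,"dy":-1.5,"dz":0,"yaw":0},{"dx":-10,"dy":-3,"dz":0,"yaw":0},{"dx":-15,"dy":-4,"dz":0,"yaw":0},{"dx":0,"dy":0,"dz":40,"yaw":0},{"dx":0,"dy":0,"dz":50,"yaw":0}]'
python3 -m handwheel '[{"dx":20,"dy":6,"dz":35,"yaw":0},{"dx":50,"dy":14,"dz":0,"yaw":0},{"dx":20,"dy":6,"dz":0,"yaw":0},{"dx":0,"dy":0,"dz":0,"yaw":0},{"dx":0,"dy":0,"dz":0,"yaw":0}]'
python3 - <<'E'
from cell import r, eyes
import cv2
from h import *
s=eyes.snapshot("wrist"); np.savez("pics/w3.npz",**s); P=s["pose"]
uv=proj(s,[600,-155,50])[0].astype(int); print(uv,r.get_obs()["joint_vel"].round(3))
x0=max(uv[0]-100,0); y0=max(uv[1]-75,0); print(x0,y0)
cv2.imwrite("pics/w3.png",cv2.resize(s["frame"][y0:y0+150,x0:x0+200,::-1],None,fx=4,fy=4,interpolation=cv2.INTER_CUBIC))
E
```

```text
time_s: 13.05
ee_pos: [575.0, -162.0, 41.1]
eef_rot: [-0.136, 0.991, 0.0, -0.006]
ft_force: [-21.2, -3.0, 13.9]
grip_width: 0.002
time_s: 13.68
ee_pos: [549.4, -168.7, 131.6]
eef_rot: [-0.137, 0.991, 0.0, -0.001]
ft_force: [1.5, -0.8, 0.4]
grip_width: 0.0
time_s: 14.3
ee_pos: [639.2, -143.4, 166.1]
eef_rot: [-0.137, 0.991, -0.0, -0.0]
ft_force: [-0.8, -0.2, 0.5]
grip_width: 0.002
[320 152] [ 0.003 -0.002 -0.002 -0.004  0.     0.001 -0.002]
220 77
```

View pics/w3.png

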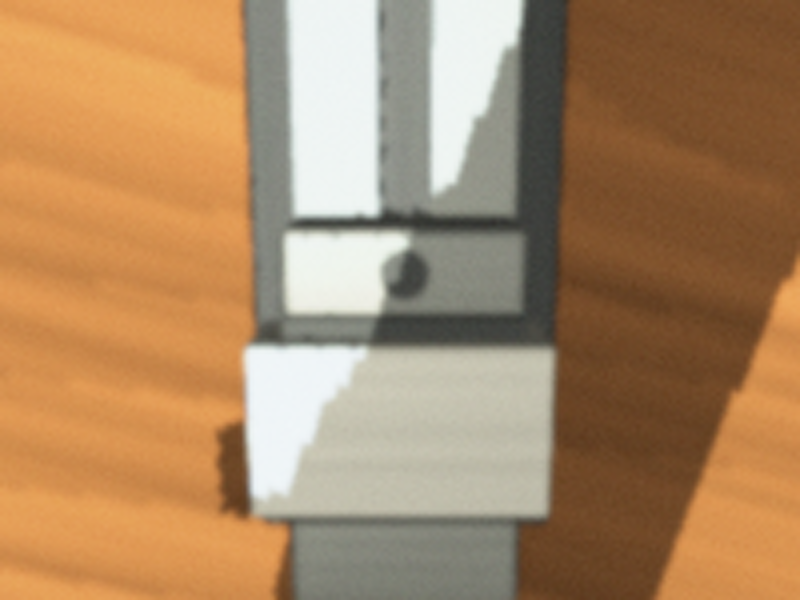

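The block is square, overhangs both sides evenly and meets the fixed jaw at row ~518. There is a darker band at rows 315–345 between the moving jaw's top and the block, which I'll check numerically.

Run:
```python
from h import *
s=dict(np.load("pics/w3.npz")); print(s["pose"][:3,3])
t=np.radians(15.7); R=np.array([[np.cos(t),np.sin(t)],[-np.sin(t),np.cos(t)]])
C=lambda c:np.array([[220+x/4-.4,77+y/4-.4] for x,y in c])
for n,c,z in [("block top",[(245,346),(555,346),(549,518),(252,518)],74),("mov top",[(284,230),(525,230),(526,316),(284,317)],64),("fixed front",[(294,522),(517,522)],64)]:
    q=(ray(s,C(c),z)[:,:2]-[640,-143.6])@R.T; print(n,q.round(1).tolist(),q.mean(0).round(1))
print(proj(s,np.r_[R.T@[-36,0]+[640,-143.6],64]),"jaw front edge if closed; crop row",(proj(s,np.r_[R.T@[-36,0]+[640,-143.6],64])[0,1]+.4-77)*4)
```

```text
[ 559.31381588 -165.77623065  308.16857348]
block top [[-37.0, -31.7], [-37.0, 29.6], [-0.9, 29.7], [-0.9, -31.8]] [-18.9  -1.1]
mov top [[-58.5, -24.3], [-58.5, 23.9], [-41.2, 24.7], [-41.0, -24.8]] [-49.8  -0.1]
fixed front [[3.5, -24.1], [3.5, 24.1]] [ 3.5 -0. ]
[[320.96397408 161.88102219]] jaw front edge if closed; crop row 341.1240887633795
```

```bash
python3 -c "
from cell import r
print(r.hand_in(), r.get_obs()['time_s'])"
```

```text
the job is handed in; nothing more can be done
the job is handed in; nothing more can be done
```

The longer aluminium block is clamped in the steel vise, and I handed the job in after about 14 s of robot time. I gripped it by its ends and set it on the parallels. Then I pushed the moving jaw shut with the closed fingers until it stalled at about 21 N, backed off, and left the robot clear of everything.

**Last checks, in the vise_seat frame (wrist picture, good to about 2 mm):**
- **Block:** the centre is at x about -18.9 mm and y about -1 mm, square to the jaws. Its far side is about 1 mm from the fixed jaw.
- **Height:** I did not measure this again after clamping. It rests on the level placement at the expected height before release.
- **Moving jaw:** the back is at about -58.5 mm, where about -58 mm means fully closed, so the joint is near 0.0045 m.

**One disagreement:** the front edge of the moving jaw's top reads -41 mm, which would leave a gap of about 4 mm to the block. The jaw's top also measured 17 mm thick, not the stated 22 mm, both before and after closing, so I take that edge to be a chamfer or recess. The solid stall and the position of the jaw's back both point to it being closed.

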